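# Reset the dose on a bench dispenser and lock it again

### The job

On the blue dosing unit, loosen the lock ring by swinging its upright handle over to the loose stop, turn the black adjuster knob clockwise until its white pointer lines up with the red set-mark, then swing the lock ring back to its tight stop so that the setting stays. Do not turn the knob while the ring is tight, and do not touch the green unit.

Things in the scene. Friction and masses are not known exactly. Their poses are not given: they have to be found in the camera images.
- blue_lock (a joint): lock ring of the blue dosing unit: flat knurled aluminium ring, 100 mm across, under the black knob and turning about the same vertical axis. 0 = tight stop, 0.9 = loose stop, growing counter-clockwise from above: its handle, on the side facing the robot, goes to the robot's right to loosen. Stays where left; about 3 N at the handle. Turn the knob only when it is loose, past 0.6
- blue_handle (a point): upright black round pin, 15 mm diameter, on the lock ring's arm (12 mm wide, pointing outward). Pin top 94 mm above the worktop, free all round down to 56 mm, where the arm begins; housing top at 40 mm. This point: on the pin's axis, 80 mm above the worktop, 85 mm from the turning axis; x axis points radially outward along the arm, z up
- blue_knob (a point): adjuster of the blue unit: black bar knob, bar 60 mm long, 16 wide, from 73 to 113 mm above the worktop, centred on the turning axis, with a white pointer at one end (white line on top there). Point: on the axis, 100 mm up; x axis along the bar to the pointer, z up. Pointer looks away from the robot. Turns with light friction (0.06 N m), stays where left, does not rise
- blue_mark (a point): red set-mark of the blue unit: red tab, 14 x 8 mm, standing on the housing 72 mm from the turning axis at the white scale; it cannot be pushed. Point: top of the tab, 58 mm above the worktop; x axis points from the turning axis radially outward, z up. The pointer starts 0.4 to 1.4 rad counter-clockwise of it
- green: the other dosing unit, the same but with a green housing (200 x 170 mm, 40 mm high; knob top 113 mm), beside the blue one, left or right of it; not to be touched. Origin: on its turning axis, at the worktop; x axis points to the unit's back, away from the robot

How it is judged:
By the outcome, as a careful person would: the job done as asked, in the order asked, and still so for the second after the job is handed in, with the robot touching nothing.
It also fails if it takes over 70 s, if anything falls off the work surface, if the arm or the gripper's body presses on something with over 40 N, if the wrist force passes 120 N, or if a joint passes its speed limit or range.

### The arm

A 6-joint arm with a two-finger parallel gripper is mounted at the origin on a cart in front of the work surface, level with it; the furniture and walls round the work are solid. World frame = base frame: x ahead of the robot, y to its left, z up, the work surface at z = 0. Lengths are in mm, angles in degrees, forces in N, time in s.
With the tool pointing down it reaches from about 250 to 850 mm from the base axis. Payload 12.5 kg.
Tool frame: the origin (TCP) lies at the very end of the fingers, on their centre line; the grasp point (between the pads) lies 19 mm behind it; z points along the fingers, y is the line along which they close (so a half turn about z gives the same grasp; the last joint's range is limited). The gripper opens to 93 mm and grips with 3 to 60 N. Pads are 15 mm wide; open, the fingers measure 128 mm over their backs; the gripper's body (75 mm by 188 mm) begins 65 mm behind the grasp point.
Start: joints at [-81.91, 20.094, 94.641, -0, 65.266, -4.847], TCP at [123.158, -536.019, 218.633] pointing down, gripper open.
Joint ranges: [-157.81, 157.81], [-45, 120.19], [0.68, 151.7], [-89.99, 269.99], [4.06, 180], [-164.3, 164.3]. Speed limits (degrees/s): [127.2, 127.2, 159.86, 180, 180, 180].

### API

Orientations are given as [roll, pitch, yaw] about the fixed x, y, z axes, in that order (R = Rz(yaw) Ry(pitch) Rx(roll)).
In Python, from cell import arm gives the robot as it stands.
- The arm moves only by the tool arm_command, never from a script. Its argument "motion" is a list of rows, each an object of numbers: "claw": the opening, from 0 (shut) to 1 (fully open); "tx", "ty", "tz": the shift along the tool's x, y, z scaled (see below); "wx", "wy", "wz": the turn, a rotation vector about the tool's x, y, z scaled (see below). In form: [{"claw": .., "tx": .., "ty": .., "tz": .., "wx": .., "wy": .., "wz": ..}, ...]. A call has exactly 8 rows; each row shifts and turns the commanded pose from where the row before left it, along the tool's axes as they then stand; what a row does not reach is not made up. The controller multiplies each number of a shift by 0.25 m and each number of a turn by 0.08 rad. A row lasts 1/10 s, in which the tool goes at most 50 mm and 8.59 degrees, less where a joint would pass 70% of its speed; a pose out of reach is approached as far as the arm can. A call with a number of a shift or a turn outside -1 to 1 is refused whole. A call with a gripper value outside its range is refused whole. The fingers move at their own pace and stop on an object; "grip_force" is the grip in N (left out, the last holds). Time passes only in rows, so rows that do not move let the fingers close, or fill a call up. It gives the time, the measured TCP pose, the force, the opening and the grip force at its end, in the units of the state.
- arm.sense(): the state, without advancing time (a new reading comes with each control period).
- arm.camera(name): name is "scene" or "side" or "wrist"; returns the picture (400x640x3 uint8, red, green, blue); there is no depth.
- arm.camera_params(name): a dict with "fov_y" (degrees; the focal length in pixels is half the picture's height over the tangent of half this angle, whatever the lens; pixels are square), "cx", "cy" (the principal point, pixels), "world_from_camera" (4x4, takes a point from camera to world coordinates). Camera axes: x right, y up, looking along -z (the intrinsics and any distortion apply to the point x, -y, -z); pixel columns grow to the right and rows downward; lengths in mm; the calibration is good to about 2 mm. A picture is of the moment at which its call begins: read the wrist's pose just before it. camera_params takes no time and is no camera call; for the wrist camera it gives the pose at the moment of the call.
- arm.finish_job(): hands the job in; it is judged then, once.
The state is a dict: "t": time; "qpos": joint angles; "joint_vel": joint speeds; "effort": joint torques, N m; "tcp_pos": TCP position; "eef_rot": TCP orientation; "contact_force": force on the tool from outside, world axes, zero at the start; "torque": the same for the moment, N m; "gripper_width": opening from 0.0 (shut) to 1.0 (fully open); "grip_force": force on a finger pad.
Only numpy, scipy, OpenCV 4.12 (cv2) and the standard library are available. Lean on these libraries where they do the work, as an engineer would, in place of code of your own. Each camera call takes 0.05 s, during which the arm holds its last target. There are 200 camera calls.

## Working session

There is one attempt and no reset: what is moved stays moved. The work goes in short steps, Python scripts to look and compute and a tool call to move; the robot and the scene stay as the last step left them, time stands still between calls to the robot, and variables do not carry over. Pictures are saved under pics/ and viewed, at most 10 in all, crops included, and the job is handed in when it is done.

Besides the shell and the picture viewer there is one more tool, called after "Call:" as name(argument=value, ...) on one line, values as JSON. arm_command: Moves the arm, as the interface text tells. Shifts and turns lie within -1 to 1; 1 stands for 0.25 m of shift or 0.08 rad of turn. Its arguments: {"type":"object","properties":{"motion":{"type":"array"},"grip_force":{"type":"number"}},"required":["motion"]}

```bash
ls; mkdir -p pics
python3 - <<'E'
from cell import arm
import cv2,json,numpy as np
np.set_printoptions(suppress=True,precision=4)
s=arm.sense();print(s)
for n in ["scene","side"]:
    p=arm.camera_params(n);print(n,p)
    cv2.imwrite(f"pics/{n}0.png",arm.camera(n)[:,:,::-1])
print(arm.camera_params("wrist"))
E
```

```text
pics
{'t': 0.0, 'qpos': array([-81.9105,  20.1228,  94.6768,  -0.0017,  65.2655,  -4.8478]), 'joint_vel': array([-0.0214,  0.0151,  0.0566, -0.0537, -0.034 , -0.0944]), 'effort': array([  0.0001, -49.7323, -28.5254,   0.0699,   0.0257,  -0.0001]), 'tcp_pos': array([ 123.1008, -535.6941,  218.1169]), 'eef_rot': array([-179.9349,   -0.004 ,   12.9381]), 'contact_force': array([-0.8512, -0.7453, -0.7131]), 'torque': array([-0.0258, -0.0575, -0.0095]), 'grip_force': 0.0, 'gripper_width': 0.9991063358765946}
scene {'fov_y': 43.988235979598976, 'cx': 315.99521104261095, 'cy': 197.43550712823398, 'world_from_camera': array([[ -0.8819,   0.3412,  -0.3253, 191.8866],
       [ -0.471 ,  -0.6061,   0.6409, 750.9859],
       [  0.0215,   0.7184,   0.6953, 847.0822],
       [  0.    ,   0.    ,   0.    ,   1.    ]])}
side {'fov_y': 43.481586454129385, 'cx': 319.130939683936, 'cy': 187.7671699506953, 'world_from_camera': array([[ -0.999 ,   0.0114,  -0.0421, 519.2462],
       [ -0.0423,  -0.4962,   0.8672, 966.3077],
       [ -0.011 ,   0.8681,   0.4962, 612.122 ],
       [  0.    ,   0.    ,   0.    ,   1.    ]])}
{'fov_y': 63.05020465783135, 'cx': 323.9122587172709, 'cy': 201.53881181346244, 'world_from_camera': array([[   0.2234,    0.9471,    0.2305,  186.5847],
       [  -0.9747,    0.2172,    0.0523, -519.9879],
       [  -0.0005,   -0.2364,    0.9717,  383.6744],
       [   0.    ,    0.    ,    0.    ,    1.    ]])}
```

View pics/scene0.png

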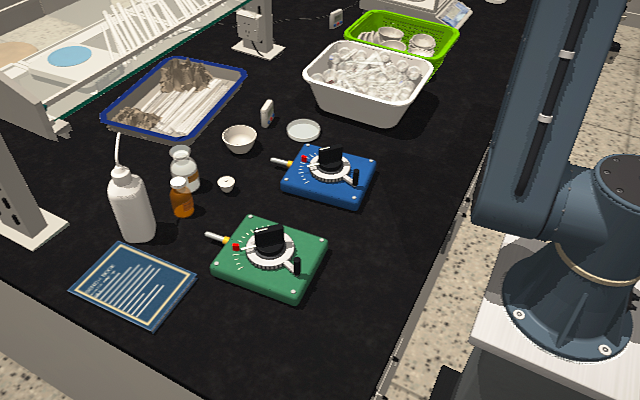

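View pics/side0.png

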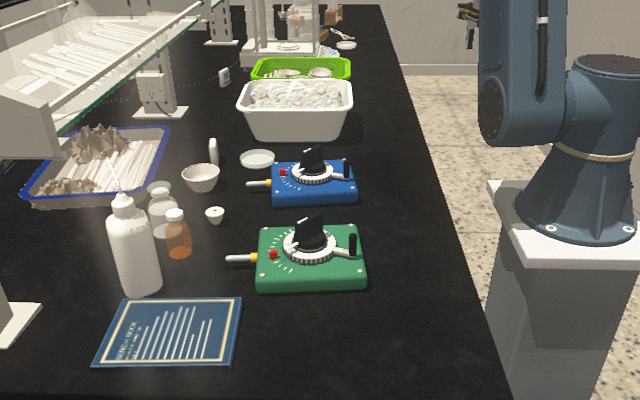

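The scene and side pictures show the blue unit (scene ~(328,175), side ~(313,182)) with the green one on its left (+y). The handle tops are at scene (355,171) and side (346,161).

```bash
cat > h.py <<'E'
from cell import arm
import numpy as np, cv2
from scipy.spatial.transform import Rotation as R
np.set_printoptions(suppress=True,precision=2)
def px2w(p,u,v,z):
    f=200/np.tan(np.radians(p["fov_y"]/2)); T=p["world_from_camera"]
    d=T[:3,:3]@np.array([(u-p["cx"])/f,-(v-p["cy"])/f,-1]); o=T[:3,3]
    return o+d*(z-o[2])/d[2]
def w2px(p,P):
    f=200/np.tan(np.radians(p["fov_y"]/2)); T=p["world_from_camera"]
    c=T[:3,:3].T@(np.asarray(P,float)-T[:3,3])
    return p["cx"]+f*c[0]/-c[2], p["cy"]-f*c[1]/-c[2]
def go(target,yaw=None):
    s=arm.sense(); M=R.from_euler('xyz',s["eef_rot"],degrees=True)
    d=M.inv().apply(np.array(target)-s["tcp_pos"])
    print("tcp",s["tcp_pos"],s["eef_rot"],"tool shift mm",d,"units total",d/250)
E
python3 - <<'E'
from h import *
a=arm.camera_params("scene");b=arm.camera_params("side")
print(px2w(a,355,171,94),px2w(b,346,161,94))
print(px2w(a,304,158,58),px2w(b,283,170,58))
for c in [(280,182),(345,209),(376,163),(318,142)]: print(px2w(a,*c,40))
print(px2w(a,330,150,113),px2w(b,313,148,113), px2w(a,270,250,113))
go([430,-60,300])
E
```

```text
[506.91 -65.51  94.  ] [506.86 -64.09  94.  ]
[653.89 -86.57  58.  ] [655.8  -85.06  58.  ]
[670.66   2.36  40.  ]
[493.59   7.98  40.  ]
[ 496.03 -178.48   40.  ]
[ 664.48 -182.07   40.  ]
[582.58 -84.54 113.  ] [583.8  -92.03 113.  ] [544.   245.33 113.  ]
tcp [ 123.13 -535.73  218.16] [-179.94   -0.     12.94] tool shift mm [ 405.62 -395.01  -81.4 ] units total [ 1.62 -1.58 -0.33]
```

Call:
arm_command(motion=[{"claw": 1,"tx": 0.127,"ty": -0.086,"tz": -0.011},{"claw": 1,"tx": 0.127,"ty": -0.086,"tz": -0.011},{"claw": 1,"tx": 0.127,"ty": -0.086,"tz": -0.011},{"claw": 1,"tx": 0.127,"ty": -0.086,"tz": -0.011},{"claw": 1,"tx": 0.127,"ty": -0.086,"tz": -0.011},{"claw": 1,"tx": 0.127,"ty": -0.086,"tz": -0.011},{"claw": 1,"tx": 0.127,"ty": -0.086,"tz": -0.011},{"claw": 1,"tx": 0.127,"ty": -0.086,"tz": -0.011}])

```text
invalid input at $.motion[0]: expected keys claw, tx, ty, tz, wx, wy, wz
```

Call:
arm_command(motion=[{"claw": 1,"tx": 0.127,"ty": -0.086,"tz": -0.011},{"claw": 1,"tx": 0.127,"ty": -0.086,"tz": -0.011},{"claw": 1,"tx": 0.127,"ty": -0.086,"tz": -0.011},{"claw": 1,"tx": 0.127,"ty": -0.086,"tz": -0.011},{"claw": 1,"tx": 0.127,"ty": -0.086,"tz": -0.011},{"claw": 1,"tx": 0.127,"ty": -0.086,"tz": -0.011},{"claw": 1,"tx": 0.127,"ty": -0.086,"tz": -0.011},{"claw": 1}])

```text
invalid input at $.motion[0]: expected keys claw, tx, ty, tz, wx, wy, wz
```

Run:
```python
from h import *
s=arm.sense();print(s["tcp_pos"],s["eef_rot"],s["qpos"],s["t"])
p=arm.camera_params("wrist")
im=arm.camera("wrist");cv2.imwrite("pics/w1.png",im[:,:,::-1])
import pickle;pickle.dump((im,p),open("w1.pkl","wb"))
print(w2px(p,[585,-88,113]),w2px(p,[507,-65,94]),w2px(p,[655,-86,58]))
```

```text
[ 123.13 -535.73  218.16] [-179.94   -0.     12.94] [-81.91  20.12  94.67  -0.    65.27  -4.85] 0.1
(np.float64(-404.63113558091254), np.float64(-973.115190381079)) (np.float64(-335.6068634813149), np.float64(-633.6520244560159)) (np.float64(-234.6431621715867), np.float64(-877.8282869548061))
```

View pics/w1.png

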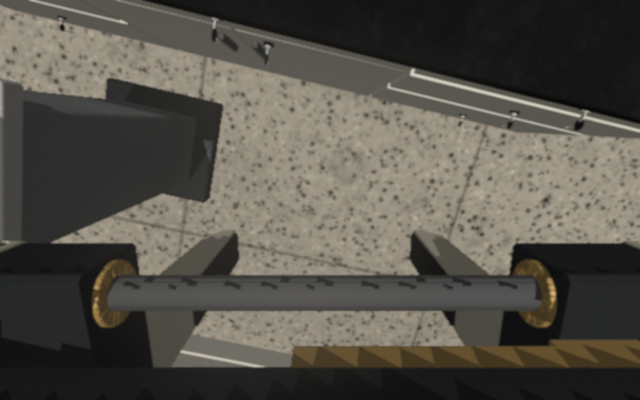

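The move was refused because every key is required. The picture only shows the floor, with the gripper filling rows below about 240, so the target has to lie in the upper part.

Call:
arm_command(motion=[{"claw": 1,"tx": 0.122,"ty": -0.089,"tz": -0.011,"wx": 0,"wy": 0,"wz": 0},{"claw": 1,"tx": 0.122,"ty": -0.089,"tz": -0.011,"wx": 0,"wy": 0,"wz": 0},{"claw": 1,"tx": 0.122,"ty": -0.089,"tz": -0.011,"wx": 0,"wy": 0,"wz": 0},{"claw": 1,"tx": 0.122,"ty": -0.089,"tz": -0.011,"wx": 0,"wy": 0,"wz": 0},{"claw": 1,"tx": 0.122,"ty": -0.089,"tz": -0.011,"wx": 0,"wy": 0,"wz": 0},{"claw": 1,"tx": 0.122,"ty": -0.089,"tz": -0.011,"wx": 0,"wy": 0,"wz": 0},{"claw": 1,"tx": 0.122,"ty": -0.089,"tz": -0.011,"wx": 0,"wy": 0,"wz": 0},{"claw": 1,"tx": 0.122,"ty": -0.089,"tz": -0.011,"wx": 0,"wy": 0,"wz": 0}])

```text
t: 0.95
tcp_pos: [321.8, -306.5, 240.7]
eef_rot: [-180.0, 0.0, 12.9]
contact_force: [-0.3, -0.0, -1.0]
gripper_width: 0.999
grip_force: 0.0
```

Call:
arm_command(motion=[{"claw": 1,"tx": 0.122,"ty": -0.089,"tz": -0.011,"wx": 0,"wy": 0,"wz": 0},{"claw": 1,"tx": 0.122,"ty": -0.089,"tz": -0.011,"wx": 0,"wy": 0,"wz": 0},{"claw": 1,"tx": 0.122,"ty": -0.089,"tz": -0.011,"wx": 0,"wy": 0,"wz": 0},{"claw": 1,"tx": 0.122,"ty": -0.089,"tz": -0.011,"wx": 0,"wy": 0,"wz": 0},{"claw": 1,"tx": 0.122,"ty": -0.089,"tz": -0.011,"wx": 0,"wy": 0,"wz": 0},{"claw": 1,"tx": 0.122,"ty": -0.089,"tz": -0.011,"wx": 0,"wy": 0,"wz": 0},{"claw": 1,"tx": 0.122,"ty": -0.089,"tz": -0.011,"wx": 0,"wy": 0,"wz": 0},{"claw": 1,"tx": 0,"ty": 0,"tz": 0,"wx": 0,"wy": 0,"wz": 0}])

```text
t: 1.75
tcp_pos: [496.2, -105.7, 259.9]
eef_rot: [-180.0, -0.0, 13.1]
contact_force: [-2.0, 0.7, 0.6]
gripper_width: 0.999
grip_force: 0.0
```

```bash
cat > snap.py <<'E'
from h import *
import sys,pickle
n=sys.argv[1]
s=arm.sense();print(s["tcp_pos"],s["eef_rot"],s["qpos"],s["t"],s["contact_force"])
p=arm.camera_params("wrist");im=arm.camera("wrist");cv2.imwrite(f"pics/{n}.png",im[:,:,::-1])
pickle.dump((im,p),open(n+".pkl","wb"))
print(w2px(p,[585,-88,113]),w2px(p,[507,-65,94]),w2px(p,[655,-86,58]))
E
python3 snap.py w2
```

```text
[ 496.19 -105.66  259.88] [-179.98   -0.04   13.12] [-17.3   13.2   97.91   0.04  68.86  59.56] 1.75 [-1.97  0.68  0.56]
(np.float64(328.46237152465966), np.float64(93.98706220328357)) (np.float64(288.71698392515634), np.float64(168.32383246027558)) (np.float64(341.49328913330294), np.float64(28.39917666830806))
```

View pics/w2.png

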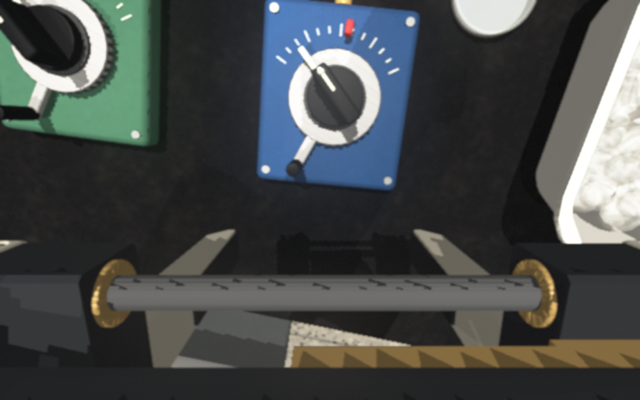

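The wrist view shows the whole blue unit: ring about (335,97), pin top about (295,168), red tab about (349,28), pointer end about (301,47). I'll enlarge it to measure more precisely.

Run:
```python
from h import *
import pickle
im,p=pickle.load(open("w2.pkl","rb"))
c=im[5:195,250:425];cv2.imwrite("pics/w2c.png",cv2.resize(c,None,fx=3,fy=3,interpolation=cv2.INTER_CUBIC)[:,:,::-1])
```

```text
(no output)
```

View pics/w2c.png

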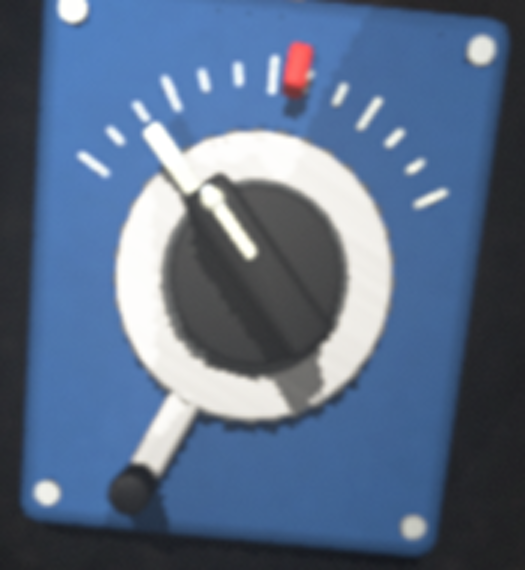

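Run:
```python
from h import *
import pickle
im,p=pickle.load(open("w2.pkl","rb"))
q=lambda a,b,z: px2w(p,250+a/3-.33,5+b/3-.33,z)
S=[q(*c,41) for c in [(72,10),(481,50),(46,492),(413,527)]]
print("screws",S,np.mean(S,0))
pin=q(130,491,94);mk=q(299,64,58)
print("pin",pin,"mark",mk)
for z in (56,60,66,72): print("ring",z,q(254,275,z),np.linalg.norm(q(116,275,z)-q(392,275,z)),np.linalg.norm(q(254,130,z)-q(254,420,z)))
a,b=q(210,193,113),q(253,257,113);print("line",a,b,np.degrees(np.arctan2(*(a-b)[1::-1])))
for z in (60,75,90):
  a,b=q(148,125,z),q(188,190,z);print("ptr",z,a,b,np.degrees(np.arctan2(*(a-b)[1::-1])))
# axis: |pin-c|=85,|mk-c|=72
from scipy.optimize import fsolve
c=fsolve(lambda c:[np.hypot(*(pin[:2]-c))-85,np.hypot(*(mk[:2]-c))-72],[585,-88]);print("axis",c,np.hypot(*(pin-mk)[:2]))
```

```text
screws [array([662.27, -11.07,  41.  ]), array([ 682.72, -155.57,   41.  ]), array([491.84, -33.79,  41.  ]), array([ 511.18, -178.7 ,   41.  ])] [587.   -94.78  41.  ]
pin [507.98 -69.26  94.  ] mark [659.  -93.3  58. ]
ring 56 [588.74 -94.45  56.  ] 99.47588364244584 99.85895822104669
ring 60 [588.42 -94.39  60.  ] 98.39878819279387 98.77771495314593
ring 66 [587.95 -94.32  66.  ] 96.78314501831595 97.15585005129475
ring 72 [587.47 -94.24  72.  ] 95.16750184383802 95.53398514944368
line [604.  -75.4 113. ] [589.23 -92.19 113.  ] 48.63381732929314
ptr 60 [628.11 -47.27  60.  ] [610.77 -65.28  60.  ] 46.084162490261086
ptr 75 [625.29 -49.01  75.  ] [608.67 -66.28  75.  ] 46.084162490261065
ptr 90 [622.47 -50.75  90.  ] [606.56 -67.28  90.  ] 46.08416249026082
axis [587.29 -99.82] 152.92062003392064
```

The turning axis is at about (588,-94.5), the pin at about (508,-68.5) (tight, 162°), the pointer at about 47° and the mark at about 1°. Next I'll turn the tool to yaw -18° and go above the pin.

Call:
arm_command(motion=[{"claw": 0.6,"tx": 0,"ty": 0,"tz": 0,"wx": 0,"wy": 0,"wz": 0.97},{"claw": 0.6,"tx": 0,"ty": 0,"tz": 0,"wx": 0,"wy": 0,"wz": 0.97},{"claw": 0.6,"tx": 0,"ty": 0,"tz": 0,"wx": 0,"wy": 0,"wz": 0.97},{"claw": 0.6,"tx": 0,"ty": 0,"tz": 0,"wx": 0,"wy": 0,"wz": 0.97},{"claw": 0.6,"tx": 0,"ty": 0,"tz": 0,"wx": 0,"wy": 0,"wz": 0.97},{"claw": 0.6,"tx": 0,"ty": 0,"tz": 0,"wx": 0,"wy": 0,"wz": 0.97},{"claw": 0.6,"tx": 0,"ty": -0.078,"tz": 0,"wx": 0,"wy": 0,"wz": 0.97},{"claw": 0.6,"tx": 0,"ty": -0.078,"tz": 0,"wx": 0,"wy": 0,"wz": 0}])

```text
t: 2.6
tcp_pos: [504.4, -71.6, 259.7]
eef_rot: [180.0, 0.0, -18.5]
contact_force: [0.6, 0.3, 0.1]
gripper_width: 0.598
grip_force: 0.0
```

Call:
arm_command(motion=[{"claw": 0.5,"tx": 0,"ty": 0,"tz": 0.1,"wx": 0,"wy": 0,"wz": 0},{"claw": 0.5,"tx": 0,"ty": 0,"tz": 0.1,"wx": 0,"wy": 0,"wz": 0},{"claw": 0.5,"tx": 0,"ty": 0,"tz": 0.1,"wx": 0,"wy": 0,"wz": 0},{"claw": 0.5,"tx": 0,"ty": 0,"tz": 0.1,"wx": 0,"wy": 0,"wz": 0},{"claw": 0.5,"tx": 0,"ty": 0,"tz": 0.08,"wx": 0,"wy": 0,"wz": 0},{"claw": 0.5,"tx": 0,"ty": 0,"tz": 0.08,"wx": 0,"wy": 0,"wz": 0},{"claw": 0.5,"tx": 0,"ty": 0,"tz": 0,"wx": 0,"wy": 0,"wz": 0},{"claw": 0.5,"tx": 0,"ty": 0,"tz": 0,"wx": 0,"wy": 0,"wz": 0}])

```text
t: 3.4
tcp_pos: [504.8, -71.4, 120.3]
eef_rot: [180.0, 0.0, -18.2]
contact_force: [-0.9, 0.5, 0.8]
gripper_width: 0.5
grip_force: 0.0
```

```bash
python3 snap.py w3; python3 -c "
from h import *
go([508,-68.5,62])"
```

```text
[504.77 -71.43 120.26] [179.99   0.02 -18.23] [-13.29  23.45 105.69  -0.    50.88  94.94] 3.4 [-0.87  0.46  0.78]
(np.float64(307.73242176796384), np.float64(88.08445160513855)) (np.float64(314.92382434610903), np.float64(229.7539941044358)) (np.float64(272.2096842398765), np.float64(-15.06748491054202))
tcp [505.22 -71.39 120.76] [180.    -0.05 -18.22] tool shift mm [ 1.69 -3.61 58.77] units total [ 0.01 -0.01  0.24]
```

View pics/w3.png

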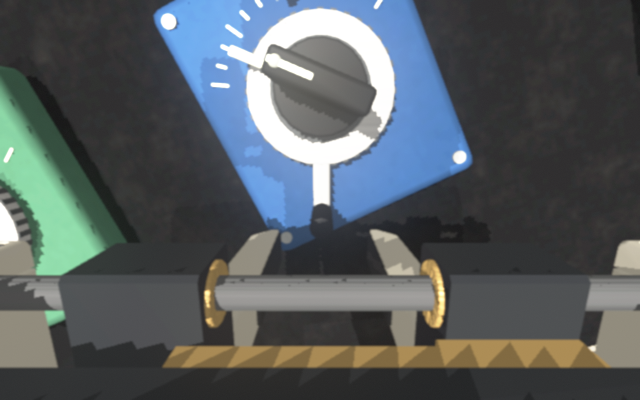

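The pin top is at about (321,212), almost centred between the finger tips at (275,235) and (375,235).

Run:
```python
from h import *
import pickle
im,p=pickle.load(open("w3.pkl","rb"))
pin=px2w(p,321,212,94)
print(pin, px2w(p,320,87,58), px2w(p,321,160,56))
go([*pin[:2],62])
```

```text
[516.63 -72.16  94.  ] [588.93 -95.17  58.  ] [542.71 -80.5   56.  ]
tcp [505.22 -71.39 120.76] [180.    -0.05 -18.22] tool shift mm [11.03 -2.84 58.77] units total [ 0.04 -0.01  0.24]
```

Call:
arm_command(motion=[{"claw": 0.5,"tx": 0.01,"ty": -0.012,"tz": 0,"wx": 0,"wy": 0,"wz": 0},{"claw": 0.5,"tx": 0,"ty": 0,"tz": 0.06,"wx": 0,"wy": 0,"wz": 0},{"claw": 0.5,"tx": 0,"ty": 0,"tz": 0.06,"wx": 0,"wy": 0,"wz": 0},{"claw": 0.5,"tx": 0,"ty": 0,"tz": 0.06,"wx": 0,"wy": 0,"wz": 0},{"claw": 0.5,"tx": 0,"ty": 0,"tz": 0.05,"wx": 0,"wy": 0,"wz": 0},{"claw": 0.5,"tx": 0,"ty": 0,"tz": 0,"wx": 0,"wy": 0,"wz": 0},{"claw": 0.5,"tx": 0,"ty": 0,"tz": 0,"wx": 0,"wy": 0,"wz": 0},{"claw": 0.5,"tx": 0,"ty": 0,"tz": 0,"wx": 0,"wy": 0,"wz": 0}])

```text
t: 4.25
tcp_pos: [508.9, -68.9, 63.2]
eef_rot: [-180.0, -0.1, -18.2]
contact_force: [0.3, 0.4, 0.4]
gripper_width: 0.501
grip_force: 0.0
```

Call:
arm_command(motion=[{"claw": 0.1,"tx": 0,"ty": 0,"tz": 0,"wx": 0,"wy": 0,"wz": 0},{"claw": 0.1,"tx": 0,"ty": 0,"tz": 0,"wx": 0,"wy": 0,"wz": 0},{"claw": 0.1,"tx": 0,"ty": 0,"tz": 0,"wx": 0,"wy": 0,"wz": 0},{"claw": 0.1,"tx": 0,"ty": 0,"tz": 0,"wx": 0,"wy": 0,"wz": 0},{"claw": 0.1,"tx": 0,"ty": 0,"tz": 0,"wx": 0,"wy": 0,"wz": 0},{"claw": 0.1,"tx": 0,"ty": 0,"tz": 0,"wx": 0,"wy": 0,"wz": 0},{"claw": 0.1,"tx": 0,"ty": 0,"tz": 0,"wx": 0,"wy": 0,"wz": 0},{"claw": 0.1,"tx": 0,"ty": 0,"tz": 0,"wx": 0,"wy": 0,"wz": 0}], grip_force=6)

```text
t: 5.05
tcp_pos: [508.0, -69.6, 62.5]
eef_rot: [179.9, 0.0, -18.2]
contact_force: [-2.7, -7.7, 3.0]
gripper_width: 0.159
grip_force: 6.0
```

Call:
arm_command(motion=[{"claw": 0.1,"tx": 0.001,"ty": 0.027,"tz": 0,"wx": 0,"wy": 0,"wz": -1},{"claw": 0.1,"tx": 0.001,"ty": 0.027,"tz": 0,"wx": 0,"wy": 0,"wz": -1},{"claw": 0.1,"tx": 0.001,"ty": 0.027,"tz": 0,"wx": 0,"wy": 0,"wz": -1},{"claw": 0.1,"tx": 0.001,"ty": 0.027,"tz": 0,"wx": 0,"wy": 0,"wz": -1},{"claw": 0.1,"tx": 0.001,"ty": 0.027,"tz": 0,"wx": 0,"wy": 0,"wz": -1},{"claw": 0.1,"tx": 0.001,"ty": 0.027,"tz": 0,"wx": 0,"wy": 0,"wz": -1},{"claw": 0.1,"tx": 0.001,"ty": 0.027,"tz": 0,"wx": 0,"wy": 0,"wz": -1},{"claw": 0.1,"tx": 0.001,"ty": 0.027,"tz": 0,"wx": 0,"wy": 0,"wz": -1}])

```text
t: 5.85
tcp_pos: [507.9, -121.8, 62.4]
eef_rot: [-179.9, 0.0, 18.7]
contact_force: [-0.9, 3.2, 3.1]
gripper_width: 0.157
grip_force: 6.0
```

```bash
cat > st.py <<'E'
from h import *
s=arm.sense();d=s["tcp_pos"][:2]-[588,-94.5]
print(s["tcp_pos"],s["eef_rot"][2],"ang",np.degrees(np.arctan2(d[1],d[0]))%360,"r",np.hypot(*d),"F",s["contact_force"],s["gripper_width"],s["t"],"q6",s["qpos"][5])
E
python3 st.py
```

```text
[ 507.91 -121.76   62.39] 18.669407056178816 ang 198.79618576897096 r 84.59833367177342 F [-0.91  3.19  3.1 ] 0.15656209475487654 5.85 q6 52.71027027429572
```

Call:
arm_command(motion=[{"claw": 0.1,"tx": 0.001,"ty": 0.027,"tz": 0,"wx": 0,"wy": 0,"wz": -1},{"claw": 0.1,"tx": 0.001,"ty": 0.027,"tz": 0,"wx": 0,"wy": 0,"wz": -1},{"claw": 0.1,"tx": 0.001,"ty": 0.027,"tz": 0,"wx": 0,"wy": 0,"wz": -1},{"claw": 0.1,"tx": 0,"ty": 0.007,"tz": 0,"wx": 0,"wy": 0,"wz": -0.25},{"claw": 0.1,"tx": 0,"ty": 0.007,"tz": 0,"wx": 0,"wy": 0,"wz": -0.25},{"claw": 0.1,"tx": 0,"ty": 0,"tz": 0,"wx": 0,"wy": 0,"wz": 0},{"claw": 0.1,"tx": 0,"ty": 0,"tz": 0,"wx": 0,"wy": 0,"wz": 0},{"claw": 0.1,"tx": 0,"ty": 0,"tz": 0,"wx": 0,"wy": 0,"wz": 0}])

```text
t: 6.65
tcp_pos: [517.6, -141.7, 62.3]
eef_rot: [-179.8, 0.1, 34.4]
contact_force: [-6.9, 8.7, 7.1]
gripper_width: 0.159
grip_force: 6.0
```

```bash
python3 st.py
```

```text
[ 517.58 -141.74   62.27] 34.42285449295827 ang 213.85806830662986 r 84.79550037701372 F [-6.89  8.67  7.15] 0.15928948863220604 6.65 q6 35.20452161472192
```

The ring has reached its loose stop (about 52° of travel, tangential force about 11 N). I'll release it and rise.

Call:
arm_command(motion=[{"claw": 0.5,"tx": 0,"ty": 0,"tz": 0,"wx": 0,"wy": 0,"wz": 0},{"claw": 0.5,"tx": 0,"ty": 0,"tz": 0,"wx": 0,"wy": 0,"wz": 0},{"claw": 0.5,"tx": 0,"ty": 0,"tz": 0,"wx": 0,"wy": 0,"wz": 0},{"claw": 0.5,"tx": 0,"ty": 0,"tz": -0.1,"wx": 0,"wy": 0,"wz": 0},{"claw": 0.5,"tx": 0,"ty": 0,"tz": -0.15,"wx": 0,"wy": 0,"wz": 0},{"claw": 0.5,"tx": 0,"ty": 0,"tz": -0.15,"wx": 0,"wy": 0,"wz": 0},{"claw": 0.5,"tx": 0,"ty": 0,"tz": -0.15,"wx": 0,"wy": 0,"wz": 0},{"claw": 0.5,"tx": 0,"ty": 0,"tz": -0.1,"wx": 0,"wy": 0,"wz": 0}])

```text
t: 7.45
tcp_pos: [519.4, -143.4, 227.6]
eef_rot: [179.9, -0.1, 34.5]
contact_force: [-0.2, 0.1, -0.4]
gripper_width: 0.498
grip_force: 0.0
```

Call:
arm_command(motion=[{"claw": 0.5,"tx": 0,"ty": 0,"tz": 0,"wx": 0,"wy": 0,"wz": -1},{"claw": 0.5,"tx": 0,"ty": 0,"tz": 0,"wx": 0,"wy": 0,"wz": -1},{"claw": 0.5,"tx": 0,"ty": 0,"tz": 0,"wx": 0,"wy": 0,"wz": -1},{"claw": 0.5,"tx": 0,"ty": 0,"tz": 0,"wx": 0,"wy": 0,"wz": 0},{"claw": 0.5,"tx": 0,"ty": 0,"tz": 0,"wx": 0,"wy": 0,"wz": 0},{"claw": 0.5,"tx": 0,"ty": 0,"tz": 0,"wx": 0,"wy": 0,"wz": 0},{"claw": 0.5,"tx": 0,"ty": 0,"tz": 0,"wx": 0,"wy": 0,"wz": 0},{"claw": 0.5,"tx": 0,"ty": 0,"tz": 0,"wx": 0,"wy": 0,"wz": 0}])

```text
t: 8.25
tcp_pos: [518.8, -143.2, 224.8]
eef_rot: [-180.0, -0.0, 48.2]
contact_force: [-0.4, 0.1, -0.9]
gripper_width: 0.498
grip_force: 0.0
```

```bash
python3 snap.py w4
python3 - <<'E'
from h import *
import pickle
im,p=pickle.load(open("w4.pkl","rb"))
u,v=map(int,w2px(p,[588,-94.5,80]));print(u,v)
x0=max(u-110,0);y0=max(v-130,0);print(x0,y0)
c=im[y0:y0+190,x0:x0+220];cv2.imwrite("pics/w4c.png",cv2.resize(c,None,fx=3,fy=3,interpolation=cv2.INTER_CUBIC)[:,:,::-1])
E
```

```text
[ 518.82 -143.15  224.85] [-180.     -0.     48.24] [-20.38  18.5   95.97   0.    65.53  21.38] 8.25 [-0.41  0.12 -0.88]
(np.float64(340.34717745797417), np.float64(97.85168116842604)) (np.float64(256.67919587349957), np.float64(140.1474610236451)) (np.float64(392.09247556936174), np.float64(48.55088104646643))
345 103
235 0
```

View pics/w4c.png

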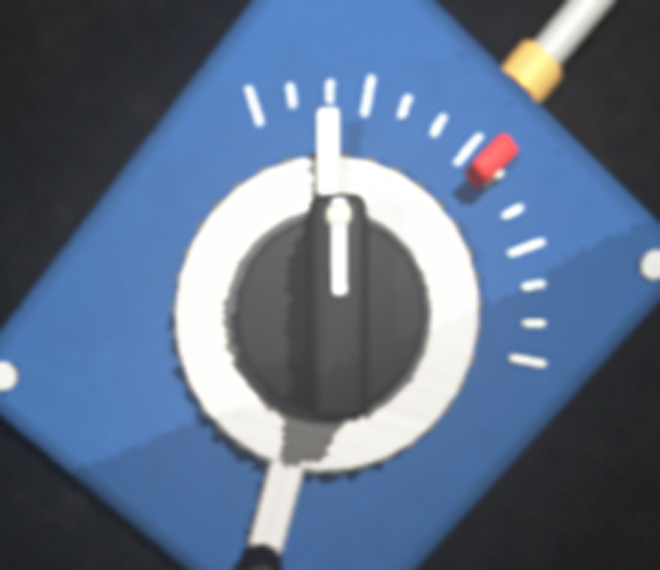

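The knob bar lies along tool x (white line at (339,215)–(340,292) in the crop), the handle is at its loose position, and the red tab top is at about (498,153).

Run:
```python
from h import *
import pickle
im,p=pickle.load(open("w4.pkl","rb"))
q=lambda a,b,z: px2w(p,235+a/3-.33,b/3-.33,z)
ang=lambda d:np.degrees(np.arctan2(d[1],d[0]))
for z in(56,):
  print("ring",q(327,313,z),np.linalg.norm(q(175,313,z)-q(480,313,z)))
print("line",q(338,215,113),q(340,292,113),ang(q(338,215,113)-q(340,292,113)))
for e in (318,328,339): print("ptr",q(e,110,70),ang(q(e,110,70)-q(e,190,70)))
print("bar end",q(340,405,113),q(338,205,113))
ax=np.array([588,-94.5,0])
for m in [(494,157),(498,153)]: 
  d=q(*m,58)-ax;print("mark",d,ang(d),np.hypot(*d[:2]))
for m in [(490,167),]: d=q(*m,50)-ax;print("mark mid",d,ang(d))
go([588,-94.5,130])
```

```text
ring [588.32 -93.44  56.  ] 100.02134792532513
line [602.45 -76.49 113.  ] [590.07 -91.65 113.  ] 50.771274704706386
ptr [623.52 -47.51  70.  ] 48.90893487945615
ptr [625.76 -49.51  70.  ] 49.04759819708868
ptr [628.22 -51.71  70.  ] 49.200117503266725
bar end [ 570.48 -114.36  113.  ] [604.07 -74.6  113.  ]
mark [70.2  1.6 58. ] 1.3062613035825887 70.22213019771083
mark [71.87  1.67 58.  ] 1.3337945366403856 71.88898524206806
mark mid [69.68  0.13 50.  ] 0.10963251981570386
tcp [ 518.86 -143.17  224.88] [180.    -0.    48.25] tool shift mm [82.35 19.17 94.88] units total [0.33 0.08 0.38]
```

Call:
arm_command(motion=[{"claw": 0.5,"tx": 0.11,"ty": 0.025,"tz": 0,"wx": 0,"wy": 0,"wz": -0.22},{"claw": 0.5,"tx": 0.11,"ty": 0.025,"tz": 0,"wx": 0,"wy": 0,"wz": 0},{"claw": 0.5,"tx": 0.11,"ty": 0.025,"tz": 0,"wx": 0,"wy": 0,"wz": 0},{"claw": 0.5,"tx": 0,"ty": 0,"tz": 0.13,"wx": 0,"wy": 0,"wz": 0},{"claw": 0.5,"tx": 0,"ty": 0,"tz": 0.13,"wx": 0,"wy": 0,"wz": 0},{"claw": 0.5,"tx": 0,"ty": 0,"tz": 0.12,"wx": 0,"wy": 0,"wz": 0},{"claw": 0.5,"tx": 0,"ty": 0,"tz": 0,"wx": 0,"wy": 0,"wz": 0},{"claw": 0.5,"tx": 0,"ty": 0,"tz": 0,"wx": 0,"wy": 0,"wz": 0}])

```text
t: 9.1
tcp_pos: [587.4, -93.3, 130.5]
eef_rot: [-180.0, -0.0, 49.3]
contact_force: [-0.2, -0.4, 0.2]
gripper_width: 0.5
grip_force: 0.0
```

```bash
python3 -c "
from h import *
go([588.2,-94.2,81])"
```

```text
tcp [587.4  -93.32 130.55] [-180.     -0.     49.27] tool shift mm [-0.14  1.18 49.55] units total [-0.   0.   0.2]
```

Call:
arm_command(motion=[{"claw": 0.5,"tx": 0,"ty": 0.004,"tz": 0.04,"wx": 0,"wy": 0,"wz": 0},{"claw": 0.5,"tx": 0,"ty": 0,"tz": 0.04,"wx": 0,"wy": 0,"wz": 0},{"claw": 0.5,"tx": 0,"ty": 0,"tz": 0.04,"wx": 0,"wy": 0,"wz": 0},{"claw": 0.5,"tx": 0,"ty": 0,"tz": 0.04,"wx": 0,"wy": 0,"wz": 0},{"claw": 0.5,"tx": 0,"ty": 0,"tz": 0.04,"wx": 0,"wy": 0,"wz": 0},{"claw": 0.5,"tx": 0,"ty": 0,"tz": 0,"wx": 0,"wy": 0,"wz": 0},{"claw": 0.5,"tx": 0,"ty": 0,"tz": 0,"wx": 0,"wy": 0,"wz": 0},{"claw": 0.5,"tx": 0,"ty": 0,"tz": 0,"wx": 0,"wy": 0,"wz": 0}])

```text
t: 9.9
tcp_pos: [588.2, -94.0, 80.3]
eef_rot: [180.0, -0.0, 49.3]
contact_force: [-0.1, 0.3, 0.5]
gripper_width: 0.5
grip_force: 0.0
```

Call:
arm_command(motion=[{"claw": 0.1,"tx": 0,"ty": 0,"tz": 0,"wx": 0,"wy": 0,"wz": 0},{"claw": 0.1,"tx": 0,"ty": 0,"tz": 0,"wx": 0,"wy": 0,"wz": 0},{"claw": 0.1,"tx": 0,"ty": 0,"tz": 0,"wx": 0,"wy": 0,"wz": 0},{"claw": 0.1,"tx": 0,"ty": 0,"tz": 0,"wx": 0,"wy": 0,"wz": 0},{"claw": 0.1,"tx": 0,"ty": 0,"tz": 0,"wx": 0,"wy": 0,"wz": 0},{"claw": 0.1,"tx": 0,"ty": 0,"tz": 0,"wx": 0,"wy": 0,"wz": 0},{"claw": 0.1,"tx": 0,"ty": 0,"tz": 0,"wx": 0,"wy": 0,"wz": 0},{"claw": 0.1,"tx": 0,"ty": 0,"tz": 0,"wx": 0,"wy": 0,"wz": 0}], grip_force=15)

```text
t: 10.7
tcp_pos: [588.4, -94.3, 80.0]
eef_rot: [179.9, -0.0, 49.3]
contact_force: [5.1, -3.0, -2.3]
gripper_width: 0.174
grip_force: 15.0
```

```bash
python3 st.py
```

```text
[588.4  -94.28  80.01] 49.28476199701275 ang 28.944196880774527 r 0.45429704636157114 F [ 5.13 -2.99 -2.31] 0.17368651330911727 10.7 q6 27.15780696218781
```

Call:
arm_command(motion=[{"claw": 0.1,"tx": 0,"ty": 0,"tz": 0,"wx": 0,"wy": 0,"wz": 1},{"claw": 0.1,"tx": 0,"ty": 0,"tz": 0,"wx": 0,"wy": 0,"wz": 1},{"claw": 0.1,"tx": 0,"ty": 0,"tz": 0,"wx": 0,"wy": 0,"wz": 1},{"claw": 0.1,"tx": 0,"ty": 0,"tz": 0,"wx": 0,"wy": 0,"wz": 1},{"claw": 0.1,"tx": 0,"ty": 0,"tz": 0,"wx": 0,"wy": 0,"wz": 1},{"claw": 0.1,"tx": 0,"ty": 0,"tz": 0,"wx": 0,"wy": 0,"wz": 1},{"claw": 0.1,"tx": 0,"ty": 0,"tz": 0,"wx": 0,"wy": 0,"wz": 1},{"claw": 0.1,"tx": 0,"ty": 0,"tz": 0,"wx": 0,"wy": 0,"wz": 1}])

```text
t: 11.5
tcp_pos: [589.0, -95.3, 80.0]
eef_rot: [179.8, -0.1, 12.4]
contact_force: [6.7, -11.1, -6.5]
gripper_width: 0.171
grip_force: 15.0
```

Call:
arm_command(motion=[{"claw": 0.1,"tx": 0,"ty": 0,"tz": 0,"wx": 0,"wy": 0,"wz": 1},{"claw": 0.1,"tx": 0,"ty": 0,"tz": 0,"wx": 0,"wy": 0,"wz": 0.9},{"claw": 0.1,"tx": 0,"ty": 0,"tz": 0,"wx": 0,"wy": 0,"wz": 0.5},{"claw": 0.1,"tx": 0,"ty": 0,"tz": 0,"wx": 0,"wy": 0,"wz": 0},{"claw": 0.1,"tx": 0,"ty": 0,"tz": 0,"wx": 0,"wy": 0,"wz": 0},{"claw": 0.1,"tx": 0,"ty": 0,"tz": 0,"wx": 0,"wy": 0,"wz": 0},{"claw": 0.1,"tx": 0,"ty": 0,"tz": 0,"wx": 0,"wy": 0,"wz": 0},{"claw": 0.1,"tx": 0,"ty": 0,"tz": 0,"wx": 0,"wy": 0,"wz": 0}])

```text
t: 12.3
tcp_pos: [589.0, -95.7, 80.0]
eef_rot: [179.8, -0.2, 1.6]
contact_force: [6.9, -12.8, -7.2]
gripper_width: 0.17
grip_force: 15.0
```

```bash
python3 st.py
```

```text
[589.03 -95.67  80.01] 1.6022841547598246 ang 311.42645735545597 r 1.5561553085789137 F [  6.91 -12.76  -7.22] 0.17009739828255233 12.3 q6 74.83565098950261
```

Call:
arm_command(motion=[{"claw": 0.5,"tx": 0,"ty": 0,"tz": 0,"wx": 0,"wy": 0,"wz": 0},{"claw": 0.5,"tx": 0,"ty": 0,"tz": 0,"wx": 0,"wy": 0,"wz": 0},{"claw": 0.5,"tx": 0,"ty": 0,"tz": 0,"wx": 0,"wy": 0,"wz": 0},{"claw": 0.5,"tx": 0,"ty": 0,"tz": -0.1,"wx": 0,"wy": 0,"wz": 0},{"claw": 0.5,"tx": 0,"ty": 0,"tz": -0.1,"wx": 0,"wy": 0,"wz": 0},{"claw": 0.5,"tx": -0.09,"ty": 0,"tz": -0.15,"wx": 0,"wy": 0,"wz": 0},{"claw": 0.5,"tx": -0.15,"ty": 0,"tz": -0.12,"wx": 0,"wy": 0,"wz": 0},{"claw": 0.5,"tx": 0,"ty": 0,"tz": 0,"wx": 0,"wy": 0,"wz": 0}])

```text
t: 13.1
tcp_pos: [526.6, -95.6, 201.2]
eef_rot: [179.9, -0.2, 1.6]
contact_force: [0.6, 0.2, -0.5]
gripper_width: 0.499
grip_force: 0.0
```

```bash
python3 snap.py w5
python3 - <<'E'
from h import *
import pickle
im,p=pickle.load(open("w5.pkl","rb"))
u,v=map(int,w2px(p,[620,-94.5,80]));
x0=max(u-75,0);y0=max(v-80,0);print(x0,y0)
c=im[y0:y0+145,x0:x0+150];cv2.imwrite("pics/w5c.png",cv2.resize(c,None,fx=4,fy=4,interpolation=cv2.INTER_CUBIC)[:,:,::-1])
E
```

```text
[526.6  -95.61 201.24] [179.93  -0.24   1.61] [-15.28  19.54  98.09   0.    62.12  73.11] 13.1 [ 0.64  0.23 -0.5 ]
(np.float64(317.58467705351876), np.float64(131.56323618165186)) (np.float64(289.5677282880419), np.float64(221.56854990908838)) (np.float64(318.22666307685904), np.float64(48.351958606462205))
252 8
```

View pics/w5c.png

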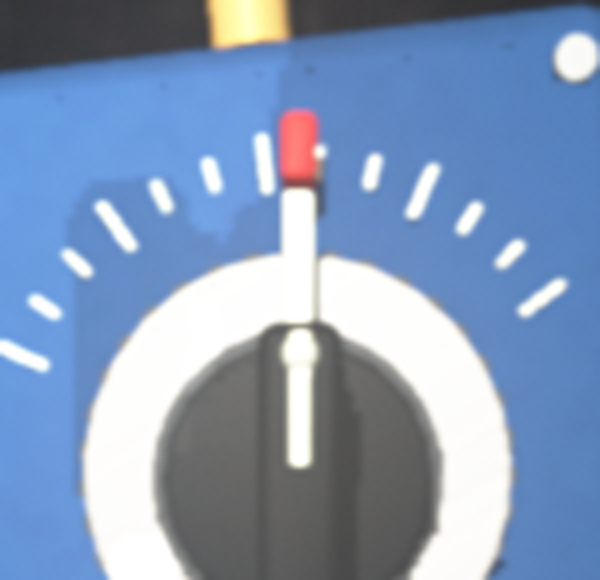

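The pointer (x=299 in the crop), the white top line (299) and the red tab (299) coincide, and the ring centre is at 298, so the knob is set. Now back to the handle.

Call:
arm_command(motion=[{"claw": 0.5,"tx": -0.038,"ty": 0.186,"tz": 0,"wx": 0,"wy": 0,"wz": 0},{"claw": 0.5,"tx": 0,"ty": 0,"tz": 0,"wx": 0,"wy": 0,"wz": -1},{"claw": 0.5,"tx": 0,"ty": 0,"tz": 0,"wx": 0,"wy": 0,"wz": -1},{"claw": 0.5,"tx": 0,"ty": 0,"tz": 0,"wx": 0,"wy": 0,"wz": -1},{"claw": 0.5,"tx": 0,"ty": 0,"tz": 0,"wx": 0,"wy": 0,"wz": -1},{"claw": 0.5,"tx": 0,"ty": 0,"tz": 0,"wx": 0,"wy": 0,"wz": -1},{"claw": 0.5,"tx": 0,"ty": 0,"tz": 0,"wx": 0,"wy": 0,"wz": -1},{"claw": 0.5,"tx": 0,"ty": 0,"tz": 0,"wx": 0,"wy": 0,"wz": -1}])

```text
t: 13.95
tcp_pos: [520.0, -142.0, 196.1]
eef_rot: [-179.9, 0.1, 33.9]
contact_force: [-0.7, -0.0, 0.5]
gripper_width: 0.504
grip_force: 0.0
```

Call:
arm_command(motion=[{"claw": 0.5,"tx": 0,"ty": 0,"tz": 0.1,"wx": 0,"wy": 0,"wz": -0.16},{"claw": 0.5,"tx": 0,"ty": 0,"tz": 0.1,"wx": 0,"wy": 0,"wz": 0},{"claw": 0.5,"tx": 0,"ty": 0,"tz": 0.1,"wx": 0,"wy": 0,"wz": 0},{"claw": 0.5,"tx": 0,"ty": 0,"tz": 0.08,"wx": 0,"wy": 0,"wz": 0},{"claw": 0.5,"tx": 0,"ty": 0,"tz": 0,"wx": 0,"wy": 0,"wz": 0},{"claw": 0.5,"tx": 0,"ty": 0,"tz": 0,"wx": 0,"wy": 0,"wz": 0},{"claw": 0.5,"tx": 0,"ty": 0,"tz": 0,"wx": 0,"wy": 0,"wz": 0},{"claw": 0.5,"tx": 0,"ty": 0,"tz": 0,"wx": 0,"wy": 0,"wz": 0}])

```text
t: 14.75
tcp_pos: [520.3, -142.5, 103.3]
eef_rot: [179.9, -0.1, 34.4]
contact_force: [0.6, -1.1, 0.2]
gripper_width: 0.502
grip_force: 0.0
```

```bash
python3 -c "
from h import *
go([518.3,-142.3,63])"
```

```text
tcp [ 520.32 -142.49  103.27] [179.93  -0.05  34.43] tool shift mm [-1.6  -1.34 40.27] units total [-0.01 -0.01  0.16]
```

Call:
arm_command(motion=[{"claw": 0.5,"tx": -0.006,"ty": -0.005,"tz": 0,"wx": 0,"wy": 0,"wz": 0},{"claw": 0.5,"tx": 0,"ty": 0,"tz": 0.06,"wx": 0,"wy": 0,"wz": 0},{"claw": 0.5,"tx": 0,"ty": 0,"tz": 0.06,"wx": 0,"wy": 0,"wz": 0},{"claw": 0.5,"tx": 0,"ty": 0,"tz": 0.04,"wx": 0,"wy": 0,"wz": 0},{"claw": 0.5,"tx": 0,"ty": 0,"tz": 0,"wx": 0,"wy": 0,"wz": 0},{"claw": 0.5,"tx": 0,"ty": 0,"tz": 0,"wx": 0,"wy": 0,"wz": 0},{"claw": 0.5,"tx": 0,"ty": 0,"tz": 0,"wx": 0,"wy": 0,"wz": 0},{"claw": 0.5,"tx": 0,"ty": 0,"tz": 0,"wx": 0,"wy": 0,"wz": 0}])

```text
t: 15.55
tcp_pos: [518.1, -142.3, 63.0]
eef_rot: [180.0, -0.0, 34.4]
contact_force: [-0.0, -1.0, 0.3]
gripper_width: 0.503
grip_force: 0.0
```

Call:
arm_command(motion=[{"claw": 0.1,"tx": 0,"ty": 0,"tz": 0,"wx": 0,"wy": 0,"wz": 0},{"claw": 0.1,"tx": 0,"ty": 0,"tz": 0,"wx": 0,"wy": 0,"wz": 0},{"claw": 0.1,"tx": 0,"ty": 0,"tz": 0,"wx": 0,"wy": 0,"wz": 0},{"claw": 0.1,"tx": 0,"ty": 0,"tz": 0,"wx": 0,"wy": 0,"wz": 0},{"claw": 0.1,"tx": 0,"ty": 0,"tz": 0,"wx": 0,"wy": 0,"wz": 0},{"claw": 0.1,"tx": 0,"ty": 0,"tz": 0,"wx": 0,"wy": 0,"wz": 0},{"claw": 0.1,"tx": 0,"ty": 0,"tz": 0,"wx": 0,"wy": 0,"wz": 0},{"claw": 0.1,"tx": 0,"ty": 0,"tz": 0,"wx": 0,"wy": 0,"wz": 0}], grip_force=6)

```text
t: 16.35
tcp_pos: [517.4, -141.7, 62.3]
eef_rot: [-179.9, 0.0, 34.4]
contact_force: [-2.6, 4.4, 2.8]
gripper_width: 0.16
grip_force: 6.0
```

```bash
python3 st.py
```

```text
[ 517.43 -141.74   62.34] 34.4318729607318 ang 213.79901811869416 r 84.91651902025173 F [-2.61  4.42  2.8 ] 0.15973324230434466 16.35 q6 35.2462252239185
```

Call:
arm_command(motion=[{"claw": 0.1,"tx": 0.001,"ty": -0.027,"tz": 0,"wx": 0,"wy": 0,"wz": 1},{"claw": 0.1,"tx": 0.001,"ty": -0.027,"tz": 0,"wx": 0,"wy": 0,"wz": 1},{"claw": 0.1,"tx": 0.001,"ty": -0.027,"tz": 0,"wx": 0,"wy": 0,"wz": 1},{"claw": 0.1,"tx": 0.001,"ty": -0.027,"tz": 0,"wx": 0,"wy": 0,"wz": 1},{"claw": 0.1,"tx": 0.001,"ty": -0.027,"tz": 0,"wx": 0,"wy": 0,"wz": 1},{"claw": 0.1,"tx": 0.001,"ty": -0.027,"tz": 0,"wx": 0,"wy": 0,"wz": 1},{"claw": 0.1,"tx": 0.001,"ty": -0.027,"tz": 0,"wx": 0,"wy": 0,"wz": 1},{"claw": 0.1,"tx": 0.001,"ty": -0.027,"tz": 0,"wx": 0,"wy": 0,"wz": 1}])

```text
t: 17.15
tcp_pos: [503.9, -91.6, 62.5]
eef_rot: [179.9, -0.1, -2.4]
contact_force: [4.2, -2.8, -5.1]
gripper_width: 0.161
grip_force: 6.0
```

Call:
arm_command(motion=[{"claw": 0.1,"tx": 0.001,"ty": -0.027,"tz": 0,"wx": 0,"wy": 0,"wz": 1},{"claw": 0.1,"tx": 0.001,"ty": -0.027,"tz": 0,"wx": 0,"wy": 0,"wz": 1},{"claw": 0.1,"tx": 0.001,"ty": -0.027,"tz": 0,"wx": 0,"wy": 0,"wz": 1},{"claw": 0.1,"tx": 0,"ty": -0.008,"tz": 0,"wx": 0,"wy": 0,"wz": 0.3},{"claw": 0.1,"tx": 0,"ty": -0.006,"tz": 0,"wx": 0,"wy": 0,"wz": 0.2},{"claw": 0.1,"tx": 0,"ty": 0,"tz": 0,"wx": 0,"wy": 0,"wz": 0},{"claw": 0.1,"tx": 0,"ty": 0,"tz": 0,"wx": 0,"wy": 0,"wz": 0},{"claw": 0.1,"tx": 0,"ty": 0,"tz": 0,"wx": 0,"wy": 0,"wz": 0}])

```text
t: 17.95
tcp_pos: [508.0, -69.6, 62.5]
eef_rot: [179.9, -0.2, -18.2]
contact_force: [2.0, -12.7, -3.4]
gripper_width: 0.163
grip_force: 6.0
```

```bash
python3 st.py
```

```text
[508.05 -69.56  62.49] -18.244117007795836 ang 162.67275774880574 r 83.75496718953545 F [  1.99 -12.71  -3.44] 0.16340651134223075 17.95 q6 95.43871839851332
```

Call:
arm_command(motion=[{"claw": 0.1,"tx": 0,"ty": -0.006,"tz": 0,"wx": 0,"wy": 0,"wz": 0},{"claw": 0.1,"tx": 0,"ty": 0,"tz": 0,"wx": 0,"wy": 0,"wz": 0},{"claw": 0.5,"tx": 0,"ty": 0,"tz": 0,"wx": 0,"wy": 0,"wz": 0},{"claw": 0.5,"tx": 0,"ty": 0,"tz": 0,"wx": 0,"wy": 0,"wz": 0},{"claw": 0.5,"tx": 0,"ty": 0,"tz": 0,"wx": 0,"wy": 0,"wz": 0},{"claw": 0.5,"tx": 0,"ty": 0,"tz": -0.1,"wx": 0,"wy": 0,"wz": 0},{"claw": 0.5,"tx": 0,"ty": 0,"tz": -0.12,"wx": 0,"wy": 0,"wz": 0},{"claw": 0.5,"tx": 0,"ty": 0,"tz": -0.12,"wx": 0,"wy": 0,"wz": 0}])

```text
t: 18.75
tcp_pos: [507.3, -66.2, 148.3]
eef_rot: [180.0, 0.0, -18.3]
contact_force: [1.0, -0.0, -0.2]
gripper_width: 0.501
grip_force: 0.0
```

Call:
arm_command(motion=[{"claw": 0.5,"tx": 0,"ty": 0,"tz": -0.1,"wx": 0,"wy": 0,"wz": -1},{"claw": 0.5,"tx": 0,"ty": 0,"tz": -0.1,"wx": 0,"wy": 0,"wz": -1},{"claw": 0.5,"tx": 0,"ty": 0,"tz": -0.08,"wx": 0,"wy": 0,"wz": -1},{"claw": 0.5,"tx": 0,"ty": 0,"tz": 0,"wx": 0,"wy": 0,"wz": -1},{"claw": 0.5,"tx": -0.05,"ty": 0.1,"tz": 0,"wx": 0,"wy": 0,"wz": 0},{"claw": 0.5,"tx": 0,"ty": 0,"tz": 0,"wx": 0,"wy": 0,"wz": 0},{"claw": 0.5,"tx": 0,"ty": 0,"tz": 0,"wx": 0,"wy": 0,"wz": 0},{"claw": 0.5,"tx": 0,"ty": 0,"tz": 0,"wx": 0,"wy": 0,"wz": 0}])

```text
t: 19.55
tcp_pos: [495.2, -91.0, 217.3]
eef_rot: [-180.0, -0.0, 0.1]
contact_force: [0.1, 0.2, 0.3]
gripper_width: 0.501
grip_force: 0.0
```

```bash
python3 snap.py w6
python3 - <<'E'
from h import *
import pickle
im,p=pickle.load(open("w6.pkl","rb"))
u,v=map(int,w2px(p,[580,-94.5,80]))
x0=max(u-85,0);y0=max(v-110,0);print(x0,y0)
c=im[y0:y0+195,x0:x0+180];cv2.imwrite("pics/w6c.png",cv2.resize(c,None,fx=3,fy=3,interpolation=cv2.INTER_CUBIC)[:,:,::-1])
E
```

```text
[495.25 -90.96 217.34] [-179.99   -0.      0.05] [-15.71  15.34 101.46   0.01  63.2   74.23] 19.55 [0.08 0.24 0.34]
(np.float64(321.80148748867816), np.float64(89.96050340427641)) (np.float64(296.4452138266535), np.float64(183.25575309938904)) (np.float64(319.86137170599966), np.float64(13.927313088970976))
244 0
```

View pics/w6c.png

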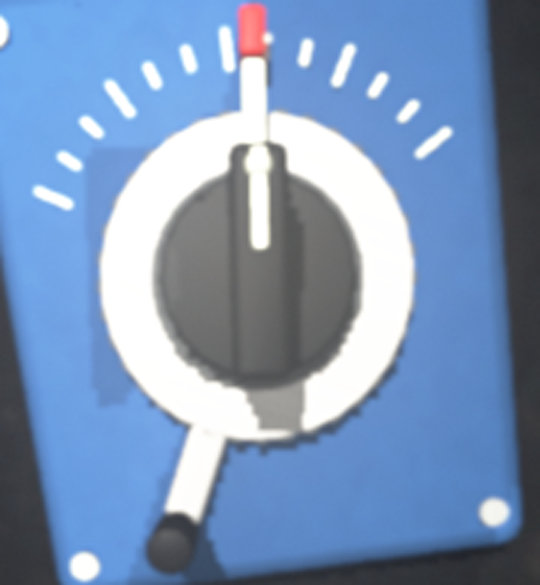

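The pointer tip (254,58) is in line with the red tab (253,35), and the handle (172,543) is back at its tight position. The robot is clear, so I'm handing it in.

```bash
python3 -c "
from cell import arm
print(arm.finish_job())"
```

```text
the job is handed in; nothing more can be done
None
```

I loosened the blue unit's lock ring, turned the knob clockwise to the red set-mark, and swung the ring back to its tight stop. The last picture showed the pointer still on the mark, the green unit was not touched, and I handed the job in at about 20 s with the robot clear.

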